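# Clear two piles of gauge parts to their places

## Task

Two piles of blood pressure gauge parts stand on the repair desk; take them apart and set each part upright in the middle of its own place: the cream housing between the rails of the wooden cradle, the chrome reference gauge (dial up) on the blue round pad, the aluminium bezel ring down over the steel pin on the red base, and the brass movement on the white tile. Leave the amber vial and the hex key holder where they stand.

Things in the scene. Friction and masses are not known exactly. Their poses are not given: they have to be found in the camera images.
- housing: Cream square gauge housing lying on its back, 64 x 64 mm and 30 mm high, slightly rounded edges, a dark round dial opening marked on its flat top (solid to the touch). Bottom of a pile. Origin: centre of its underside; z up, x and y along its sides. 120 to 260 g.
- refgauge: Chrome reference gauge, a round drum 66 mm across and 30 mm high lying with its white dial up (flat top). A brass stem 12 mm thick leaves its side along its own -x, axis 15 mm above the underside, ending 54 mm from the centre. Bottom of the other pile. Origin: centre of the drum's underside; z up. 220 to 450 g.
- bezel: Plain aluminium dial bezel ring, 46 mm outside, 32 mm hole, 14 mm high, lying flat on one of the two bottom pieces, either one. Origin: centre of its underside (middle of the hole); z up. 50 g.
- movement: Brass gauge movement: toothed disc 40 mm across and 6 mm thick, with a drum 26 mm across on top of it, 26 mm high in all; dark and red dot on top. Stands on the other bottom piece. Origin: centre of its underside; z up. 100 g.
- cradle: Place of the housing: fixed wooden board 108 mm (its x) by 90 mm (its y), top 8 mm above the desk, with two darker rails along its y at x = -49 and +49 mm, 10 mm wide and rising 10 mm above the board; 88 mm free between the rails, open at both y ends. Origin: centre of its underside, on the desk.
- pad: Place of the reference gauge: fixed round blue pad, 96 mm across (black foot 100 mm), flat top 8 mm above the desk. Origin: centre of its underside, on the desk.
- post: Place of the bezel ring: fixed round red base 84 mm across, top 8 mm above the desk, with an upright steel pin 12 mm thick in its middle, tapering at the tip, which is 32 mm above the desk. The ring lies on the base around the pin. Origin: centre of the base's underside, on the desk.
- tile: Place of the movement: fixed white ceramic tile, 86 x 86 mm, flat top 8 mm above the desk. Origin: centre of its underside, on the desk.
- vial: Bystander, loose: amber glass vial 28 mm across with a black cap, 54 mm high, standing. Origin: centre of its underside.
- keyholder: Bystander, loose: steel block 26 x 64 x 28 mm with a row of dark hex keys standing in it up to 59 mm above the desk. Origin: centre of its underside.
Things that resemble listed ones, but are neither listed nor needed, are in the scene too. Leave any pink look-alike of the housing alone. Several things have the shape of the movement; the one meant has the colours described above.

How it is judged:
By the outcome, as a careful person would: the job done as asked, in the order asked, and still so for the second after the job is handed in, with the robot touching nothing.
It also fails if it takes over 93 s, if anything falls off the work surface, if the arm or the gripper's body presses on something with over 40 N, if the wrist force passes 120 N, or if a joint passes its speed limit or range.

## Robot

A 6-joint arm with a two-finger parallel gripper is mounted at the origin on the work surface. World frame = base frame: x ahead of the robot, y to its left, z up, the work surface at z = 0. Lengths are in mm, angles in degrees, forces in N, time in s.
With the tool pointing down it reaches from about 275 to 775 mm from the base axis. Payload 14.6 kg.
Tool frame: the origin (TCP) lies on the centre line of the jaws, within the pads' length; the fingertips stand 8 mm ahead of it and the grasp point (between the pads) lies 11 mm behind it; x points along the fingers, y is the direction in which the jaws open and shut, and the axes are right-handed (so a half turn about x gives the same grasp; the last joint's range is limited). The gripper opens to 85 mm and grips with 20 to 120 N. Pads are 22 mm wide; open, the fingers measure 114 mm over their backs; the gripper's body (76 mm by 85 mm) begins 54 mm behind the grasp point. The pads swing forward as they close: fully open they stand 13 mm farther back than shut.
Start: joints at [-84.357, 15.075, -2.767, 72.158, 0, 81.102], TCP at [131.813, -508.187, 239.278] pointing down, gripper open.
Joint ranges: [-151.79, 151.79], [-50.71, 97.33], [-67.44, 78.34], [-121.81, 120.89], [-77.56, 73.72], [-180, 180]. Speed limits (degrees/s): [108.29, 108.29, 147.25, 159.86, 180, 180].

## Interface

Orientations are given as [roll, pitch, yaw] about the fixed x, y, z axes, in that order (R = Rz(yaw) Ry(pitch) Rx(roll)).
In Python, from station import env, camera gives the robot as it stands.
- The arm moves only by the tool servo_tool, never from a script. Its argument "deltas" is text: rows parted by semicolons, each of 7 numbers parted by spaces: the shift along the tool's x, y, z as a fraction of full scale, then the turn, a rotation vector about the tool's x, y, z as a fraction of full scale, then the opening, from -1 (shut) to 1 (fully open), so that 0 is half open. In form: tx ty tz wx wy wz grip; .... A call has 1 to 20 rows; each row shifts and turns the commanded pose from where the row before left it, along the tool's axes as they then stand; what a row does not reach is not made up. Full scale, the value 1, is 30 mm for a shift and 2 pi rad for a turn. A row lasts 1/8 s, in which the tool goes at most 62.5 mm and 10.7 degrees, less where a joint would pass 70% of its speed; a pose out of reach is approached as far as the arm can. A call with a number of a shift or a turn outside -1 to 1 is refused whole. A call with a gripper value outside its range is refused whole. The fingers move at their own pace and stop on an object; "squeeze" is the grip in N (left out, the last holds). Time passes only in rows, so rows that do not move let the fingers close. It gives the time, the measured TCP pose, the force and the opening at its end, in the units of the state.
- env.get_obs(): the state, without advancing time (a new reading comes with each control period).
- camera(name): name is "scene" or "top" or "wrist"; returns a dict with "frame" (400x640x3 uint8, red, green, blue), "z_map" (400x640 float32, mm along the optical axis (not along the pixel's ray), 0 where there is no reading), "fx", "fy", "cx", "cy" (pixels), "R" (3x3) and "t" (3): a world point X has camera coordinates R X + t; the wrist camera has in their place "mount" (4x4, takes a point from camera to tool coordinates, whose origin is the TCP and whose axes are the tool frame's). Camera axes: x right, y down, z forward; pixel columns grow to the right and rows downward; lengths in mm; the calibration is good to about 2 mm. A picture is of the moment at which its call begins: read the wrist's pose just before it.
- env.close_job(): hands the job in, once; it reports no verdict.
The state is a dict: "time_s": time; "joint_positions": joint angles; "dq": joint speeds; "effort": joint torques, N m; "tool_pos": TCP position; "ee_rot": TCP orientation; "force": force on the tool from outside, world axes, zero at the start; "ft_torque": the same for the moment, N m; "width": opening from 0.0 (shut) to 1.0 (fully open).
Only numpy, scipy, OpenCV 4.12 (cv2) and the standard library are available. Lean on these libraries where they do the work, as an engineer would, in place of code of your own. Each camera call takes 0.05 s, during which the arm holds its last target. There are 200 camera calls.

## Working session

There is one attempt and no reset: what is moved stays moved. The work goes in short steps, Python scripts to look and compute and a tool call to move; the robot and the scene stay as the last step left them, time stands still between calls to the robot, and variables do not carry over. Pictures are saved under pics/ and viewed, about 12 in all and at most 16, crops included, and the job is handed in when it is done.

Besides the shell and the picture viewer there is one more tool, called after "Request:" by a JSON object that holds its "method" and its "body". servo_tool: Moves the arm, as the interface text tells. Shift numbers are shares of 30 mm and turn numbers shares of 2 pi rad, none past 1 either way. Its arguments: {"type":"object","properties":{"deltas":{"type":"string"},"squeeze":{"type":"number"}},"required":["deltas"]}

```bash
ls; mkdir -p pics; cat > h.py <<'E'
import numpy as np,cv2
from station import env,camera
def save(c,n,crop=None,s=1):
    f=c["frame"]
    if crop: x0,y0,x1,y1=crop; f=f[y0:y1,x0:x1]
    cv2.imwrite("pics/"+n,cv2.resize(f[...,::-1],None,fx=s,fy=s,interpolation=cv2.INTER_CUBIC))
def world(c,obs=None):
    z=c["z_map"];v,u=np.mgrid[:z.shape[0],:z.shape[1]]
    P=np.stack([(u-c["cx"])/c["fx"]*z,(v-c["cy"])/c["fy"]*z,z],-1)
    if "R" in c: return (P-np.array(c["t"]))@np.array(c["R"])
    from scipy.spatial.transform import Rotation as Ro
    M=np.array(c["mount"]);P=P@M[:3,:3].T+M[:3,3]
    return P@Ro.from_euler("xyz",obs["ee_rot"],degrees=True).as_matrix().T+np.array(obs["tool_pos"])
E
python3 - <<'E'
from h import *
import pickle
print(env.get_obs())
for n in("top","scene"):
    c=camera(n);save(c,n+"0.png");pickle.dump(c,open(n+".pkl","wb"));print(n,c["fx"],c["R"],c["t"])
E
```

```text
pics
{'time_s': 0.0, 'joint_positions': array([-8.43578509e+01,  1.50993965e+01, -2.80376656e+00,  7.21583656e+01,
        7.90920645e-04,  8.11008510e+01]), 'dq': array([ 0.05221144,  0.09049104,  0.05161361, -0.09183929,  0.11322151,
        0.08203691]), 'effort': array([-3.79101175e-05, -6.37614298e+01,  3.84561646e+01,  1.35890566e-02,
       -1.51844370e-04, -1.06186062e-05]), 'tool_pos': array([ 131.77830061, -507.91891773,  238.81998307]), 'ee_rot': array([-99.63561626,  89.93846618,  94.90568133]), 'force': array([-0.6078269 ,  0.68533875, -0.4993675 ]), 'ft_torque': array([ 0.00211733, -0.06126786,  0.01826745]), 'width': 1.0033216349033898}
top 394.8866135758107 [[ 0.00278678 -0.99922915 -0.0391578 ]
 [-0.9868149   0.00358898 -0.16181307]
 [ 0.16182887  0.03909243 -0.98604422]] [ 15.76760073 520.63587679 739.62868322]
scene 495.43128480901004 [[-0.35612107  0.93429139  0.01665493]
 [ 0.65291618  0.26154178 -0.710842  ]
 [-0.66848952 -0.24227154 -0.70315451]] [ 178.38975453 -292.80042545 1336.68700621]
```

View pics/top0.png

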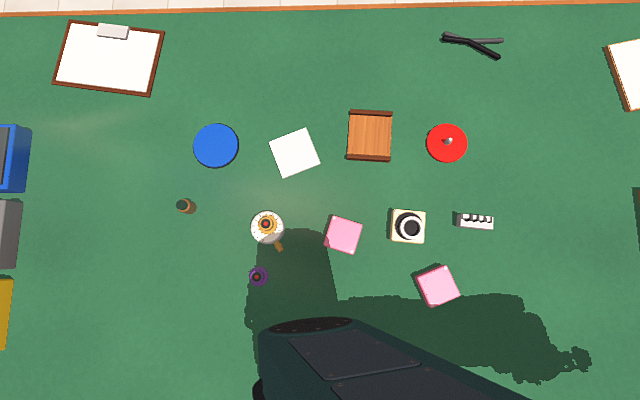

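View pics/scene0.png

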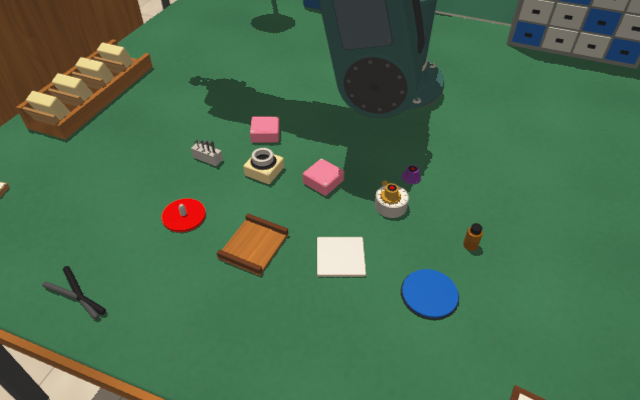

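The top view shows the movement candidates: the brass one on the chrome gauge at (267,226), and a purple look-alike at (258,276). The brass one matches the description. The cream housing with the ring is at (408,226); pink look-alikes are at (343,234) and (438,286). The places are the pad (216,146), tile (295,152), cradle (370,135) and post (447,142). Next I'll crop in to confirm and measure.

```bash
python3 - <<'E'
from h import *
import pickle
c=pickle.load(open("top.pkl","rb"))
f=c["frame"]
a=f[185:305,230:330];b=f[185:305,370:470]
im=cv2.resize(np.hstack([a,b])[...,::-1],None,fx=4,fy=4,interpolation=cv2.INTER_CUBIC);cv2.imwrite("pics/crop1.png",im)
P=world(c);hsv=cv2.cvtColor(f,cv2.COLOR_RGB2HSV)
pickle.dump(P,open("P.pkl","wb"))
print("desk z",np.median(P[80:100,200:400,2]))
# non-green blobs by height
m=((P[...,2]>4)&(P[...,2]<90)&(c["z_map"]>0)).astype(np.uint8);m[300:]=0;m[:100]=0
n,l,st,ce=cv2.connectedComponentsWithStats(m)
for i in range(1,n):
    if st[i,4]<60: continue
    q=P[l==i];h=np.percentile(q[:,2],98)
    for lo,hi in((5,12),(12,24),(24,35),(35,48),(48,62)):
        s=q[(q[:,2]>lo)&(q[:,2]<hi)]
        if len(s)<25: continue
        (cx,cy),(w,hh),an=cv2.minAreaRect(s[:,:2].astype(np.float32)); (ex,ey),r=cv2.minEnclosingCircle(s[:,:2].astype(np.float32))
        print(i,ce[i].round(),lo,"n",len(s),"med z %.1f rect c %.1f %.1f size %.1f %.1f ang %.1f circ %.1f %.1f r %.1f"%(np.median(s[:,2]),cx,cy,w,hh,an,ex,ey,r))
E
```

```text
desk z 0.3628608058207159
7 [632. 105.] 5 n 59 med z 10.1 rect c 710.3 -629.8 size 25.4 25.2 ang 8.9 circ 711.0 -629.7 r 17.4
7 [632. 105.] 12 n 96 med z 13.7 rect c 707.5 -630.2 size 21.4 25.6 ang 3.4 circ 709.1 -629.4 r 14.6
29 [369. 135.] 5 n 1719 med z 8.4 rect c 644.1 -85.3 size 91.3 99.5 ang 86.0 circ 643.8 -84.7 r 65.6
29 [369. 135.] 12 n 449 med z 17.7 rect c 648.7 -85.4 size 88.9 108.5 ang 86.0 circ 648.3 -85.4 r 69.3
65 [215. 145.] 5 n 1507 med z 8.3 rect c 631.5 243.0 size 95.3 96.7 ang 20.7 circ 631.1 243.2 r 49.6
66 [446. 142.] 5 n 1184 med z 8.2 rect c 632.2 -245.2 size 82.2 82.8 ang 8.6 circ 632.7 -245.2 r 42.2
66 [446. 142.] 24 n 27 med z 29.8 rect c 631.8 -245.0 size 10.0 9.3 ang 44.7 circ 631.9 -244.6 r 5.4
68 [ 14. 157.] 5 n 181 med z 8.9 rect c 592.0 657.3 size 45.5 145.7 ang 71.8 circ 599.0 678.7 r 72.9
68 [ 14. 157.] 12 n 303 med z 18.5 rect c 594.4 656.5 size 38.6 144.0 ang 75.5 circ 599.1 674.6 r 72.0
68 [ 14. 157.] 24 n 279 med z 29.3 rect c 595.0 655.6 size 33.1 142.6 ang 76.8 circ 598.8 671.7 r 71.3
68 [ 14. 157.] 35 n 388 med z 42.2 rect c 598.6 661.5 size
[... 2518 characters left out ...]
84.] 12 n 51 med z 18.2 rect c 355.8 -188.2 size 34.0 73.5 ang 61.7 circ 347.8 -203.1 r 36.8
325 [437. 284.] 24 n 1039 med z 30.2 rect c 341.2 -209.9 size 63.6 64.5 ang 22.6 circ 341.5 -210.0 r 42.4
329 [258. 276.] 5 n 106 med z 6.8 rect c 356.3 143.4 size 38.7 38.2 ang 22.2 circ 357.5 142.5 r 20.4
329 [258. 276.] 24 n 128 med z 26.5 rect c 357.6 143.2 size 23.3 24.2 ang 0.3 circ 357.3 143.1 r 12.7
350 [  6. 289.] 5 n 57 med z 8.4 rect c 328.4 653.7 size 40.4 5.3 ang 1.6 circ 328.4 655.4 r 20.2
350 [  6. 289.] 12 n 106 med z 18.7 rect c 329.4 654.4 size 40.3 6.7 ang 5.0 circ 329.2 656.6 r 20.2
350 [  6. 289.] 24 n 82 med z 28.9 rect c 330.0 653.9 size 39.6 6.1 ang 2.4 circ 329.9 655.7 r 19.8
```

View pics/crop1.png

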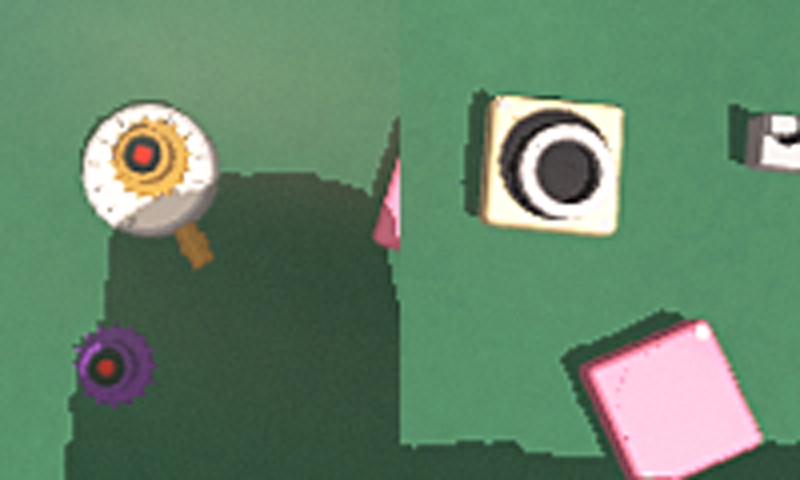

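The crop confirms that the brass movement with the red dot sits on the chrome gauge (stem towards the lower right) and the bezel on the cream housing. The purple and pink items are look-alikes and will be left alone. Next I'll get the tool axes and the stem direction, and check fingertip geometry with the wrist camera.

```bash
cat >> h.py <<'E'
from scipy.spatial.transform import Rotation as Ro
def Rt(o=None):
    o=o or env.get_obs(); return Ro.from_euler("xyz",o["ee_rot"],degrees=True).as_matrix()
def go(target,jaw=None):
    "print remaining shift in tool units (after turn) and turn units; jaw=world angle of tool y"
    o=env.get_obs();R=Rt(o);d=np.array(target)-o["tool_pos"]
    a=np.degrees(np.arctan2(R[1,1],R[0,1]));print("t %.2f pos"%o["time_s"],o["tool_pos"].round(1),"jaw ang %.1f"%a,"w %.2f"%o["width"],"F",o["force"].round(1))
    print("d tool units no turn",(R.T@d/30).round(3))
    if jaw is not None:
        t=(jaw-a+90)%180-90  # world z turn; tool x down => wx=-t
        print("turn deg %.1f wx units %.4f"%(t,-t/360)); R2=Ro.from_euler("z",t,degrees=True).as_matrix()@R
        print("d tool units after turn",(R2.T@d/30).round(3))
E
python3 - <<'E'
from h import *
import pickle
print(Rt().round(3)); go([452.2,-159.9,130],90)
P=pickle.load(open("P.pkl","rb"));q=P[215:260,245:300].reshape(-1,3)
d=q[:,:2]-[453.7,124.9];r=np.linalg.norm(d,axis=1);m=(r>37)&(r<56)&(q[:,2]>10)&(q[:,2]<24)
a=np.degrees(np.arctan2(d[m,1],d[m,0]));print(m.sum(),np.median(a),a.min(),a.max())
c=camera("wrist");o=env.get_obs();save(c,"w0.png");print(np.array(c["mount"]).round(2),c["fx"],c["cx"],c["cy"])
E
```

```text
[[-0.     0.251 -0.968]
 [ 0.001 -0.968 -0.251]
 [-1.    -0.001 -0.   ]]
t 0.10 pos [ 131.8 -507.9  238.9] jaw ang -75.5 w 1.00 F [-0.3  0.2  0.1]
d tool units no turn [  3.639  -8.544 -13.252]
turn deg -14.5 wx units 0.0404
d tool units after turn [  3.641 -11.598 -10.681]
54 -147.56755544544217 -158.2255268738662 -139.25350830241723
[[  -0.     -0.26    0.97 -134.23]
 [   1.     -0.     -0.      0.45]
 [   0.      0.97    0.26  -65.98]
 [   0.      0.      0.      1.  ]] 322.23885823955663 314.6893315945499 205.23506035904452
```

View pics/w0.png

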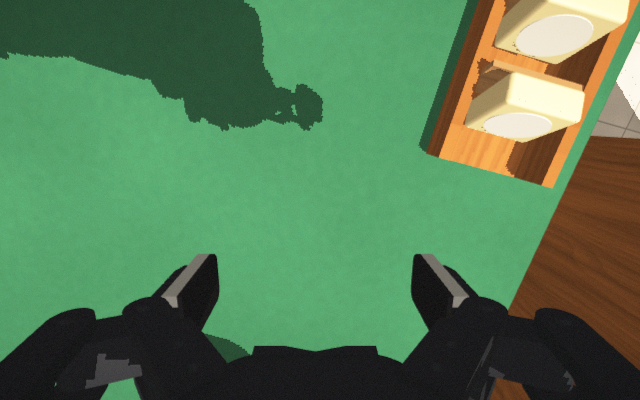

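The wrist view shows the open fingers, with the tips at about (205,256) and (425,256). I'll read the tip depth, then move over the bezel with the jaws partly closed.

```bash
cat >> h.py <<'E'
def tips():
    c=camera("wrist");z=c["z_map"];M=np.array(c["mount"]);v,u=np.mgrid[:400,:640]
    P=np.stack([(u-c["cx"])/c["fx"]*z,(v-c["cy"])/c["fy"]*z,z],-1)@M[:3,:3].T+M[:3,3]
    m=(z>0)&(abs(P[...,1])<62)&(abs(P[...,2])<16)&(P[...,0]<30);q=P[m]
    for s in(-1,1):
        k=q[q[:,1]*s>0]; t=k[k[:,0]>np.percentile(k[:,0],99.5)-3]; print("tip x max %.1f"%np.percentile(k[:,0],99.5),"y range",t[:,1].min().round(1),t[:,1].max().round(1),"z",t[:,2].min().round(1),t[:,2].max().round(1), "inner y",abs(k[:,1]).min().round(1))
E
python3 -c "
from h import *
tips()"
```

```text
tip x max -7.1 y range -48.5 -41.9 z -11.6 10.1 inner y 0.0
tip x max -7.3 y range 42.3 49.1 z -11.5 10.4 inner y 0.0
```

Request:
{"method": "servo_tool", "body": {"deltas": "0.4 0 0 0.0202 0 0 0.4;0.4 0 0 0.0202 0 0 0.4;0.3 -0.97 -0.89 0 0 0 0.4;0.3 -0.97 -0.89 0 0 0 0.4;0.3 -0.97 -0.89 0 0 0 0.4;0.3 -0.97 -0.89 0 0 0 0.4;0.3 -0.97 -0.89 0 0 0 0.4;0.3 -0.97 -0.89 0 0 0 0.4;0.3 -0.97 -0.89 0 0 0 0.4;0.3 -0.97 -0.89 0 0 0 0.4;0.2 -0.97 -0.89 0 0 0 0.4;0.2 -0.97 -0.89 0 0 0 0.4;0 -0.97 -0.89 0 0 0 0.4;0 -0.97 -0.89 0 0 0 0.4;0 0 0 0 0 0 0.4", "squeeze": 40}}

```text
time_s: 2.08
tool_pos: [453.3, -157.4, 131.1]
ee_rot: [-95.8, 90.0, 84.4]
force: [-0.4, 0.3, -0.9]
width: 0.699
```

```bash
python3 -c "
from h import *
tips(); go([452.2,-159.9,38],90)
o=env.get_obs();c=camera('wrist');P=world(c,o);m=(P[...,2]>40)&(P[...,2]<48)&(np.hypot(P[...,0]-452,P[...,1]+160)<35);q=P[m];print(m.sum(),cv2.minEnclosingCircle(q[:,:2].astype(np.float32)),np.median(q[:,2]))
save(c,'w1.png')"
```

```text
tip x max -1.0 y range -41.6 -29.4 z -11.8 10.3 inner y 0.0
tip x max -1.2 y range 29.8 41.3 z -11.9 10.3 inner y 0.0
t 2.12 pos [ 452.5 -158.2  131.1] jaw ang -89.9 w 0.70 F [-0.5  0.3  0.5]
d tool units no turn [3.102 0.055 0.01 ]
turn deg -0.1 wx units 0.0003
d tool units after turn [3.102 0.055 0.01 ]
1600 ((452.9369812011719, -159.24237060546875), 22.970870971679688) 43.33186997797034
```

View pics/w1.png

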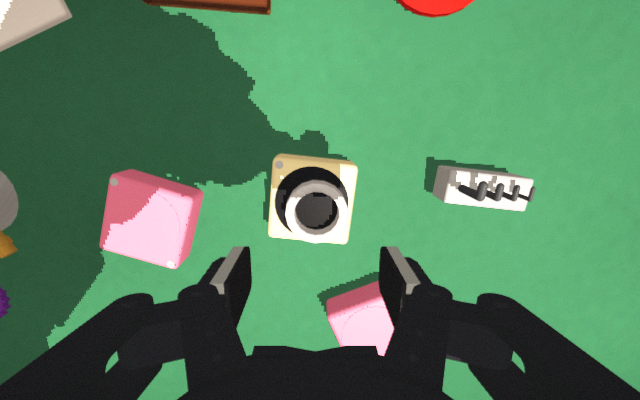

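The wrist view shows the ring, centred on (317,211), on the cream housing between the jaws. It measures as centred at (452.8,-159.3). I'll descend and grip it.

Request:
{"method": "servo_tool", "body": {"deltas": "0.8 0.02 0 0 0 0 0.4;0.8 0.02 0 0 0 0 0.4;0.8 0 0 0 0 0 0.4;0.5 0 0 0 0 0 0.4;0.3 0 0 0 0 0 0.4;0 0 0 0 0 0 -1;0 0 0 0 0 0 -1;0 0 0 0 0 0 -1;0 0 0 0 0 0 -1"}}

```text
time_s: 3.3
tool_pos: [452.4, -160.8, 35.9]
ee_rot: [130.2, 89.9, -49.8]
force: [-1.2, -0.8, 7.0]
width: 0.521
```

Request:
{"method": "servo_tool", "body": {"deltas": "-0.5 0 0 0 0 0 -1;-0.8 0 0 0 0 0 -1;-0.2 0.35 -0.75 0 0 0 -1;0 0.35 -0.75 0 0 0 -1;0 0.35 -0.75 0 0 0 -1;0 0.35 -0.75 0 0 0 -1;0 0.35 -0.75 0 0 0 -1;0 0.35 -0.75 0 0 0 -1;0 0.35 -0.75 0 0 0 -1;0 0.35 -0.74 0 0 0 -1;0 0 0 0 0 0 -1;0 0 0 0 0 0 -1"}}

```text
time_s: 4.8
tool_pos: [631.3, -244.0, 80.2]
ee_rot: [-27.7, 90.0, 152.3]
force: [-0.4, 0.1, -0.4]
width: 0.524
```

```bash
python3 -c "
from h import *
go([631.9,-245.1,14],90)
c=camera('wrist');save(c,'w2.png')
c=camera('top');P=world(c);m=(P[...,2]>65)&(P[...,2]<85)&(np.hypot(P[...,0]-632,P[...,1]+245)<35);print(m.sum(),np.median(P[m],0) if m.any() else 0)"
```

```text
t 4.80 pos [ 631.3 -244.    80.2] jaw ang -90.0 w 0.52 F [-0.4  0.1 -0.4]
d tool units no turn [ 2.207  0.036 -0.022]
turn deg 0.0 wx units -0.0000
d tool units after turn [ 2.207  0.036 -0.022]
0 0
```

View pics/w2.png

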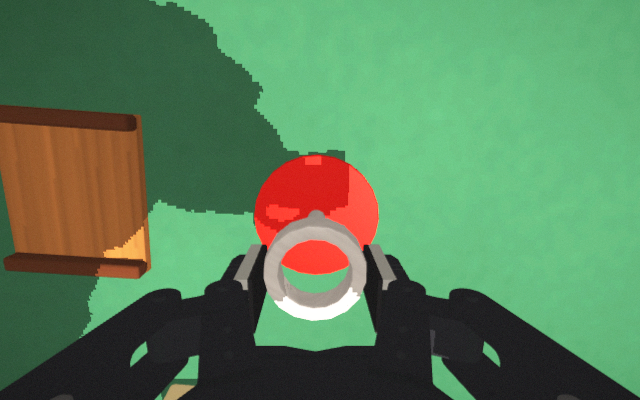

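The ring is held level and lines up with the red base, with the pin tip at (317,213). Lowering it now.

Request:
{"method": "servo_tool", "body": {"deltas": "0.7 0.03 -0.02 0 0 0 -1;0.7 0 0 0 0 0 -1;0.5 0 0 0 0 0 -1;0.28 0 0 0 0 0 -1;0 0 0 0 0 0 -1;0 0 0 0 0 0 -1"}}

```text
time_s: 5.65
tool_pos: [632.7, -245.2, 15.3]
ee_rot: [152.1, 90.0, -27.9]
force: [-1.5, 0.2, -0.2]
width: 0.526
```

Request:
{"method": "servo_tool", "body": {"deltas": "0.04 0 0 0 0 0 -1;0 0 0 0 0 0 -1;0 0 0 0 0 0 0.4;0 0 0 0 0 0 0.4;0 0 0 0 0 0 0.4;-0.6 0 0 0 0 0 0.4;-0.8 0 0 0 0 0 0.5;-0.8 0 0 0 0 0 1;-0.5 -0.43 0.83 0 0 0 1;-0.3 -0.43 0.83 0 0 0 1;-0.2 -0.43 0.83 0 0 0 1;0 -0.42 0.83 0 0 0 1;0 -0.42 0.83 0 0 0 1;0 -0.42 0.83 0 0 0 1;0 -0.42 0.83 0 0 0 1;0 0 0 0.0153 0 0 1;0 0 0 0 0 0 1"}}

```text
time_s: 7.78
tool_pos: [458.2, -156.0, 109.9]
ee_rot: [159.0, 90.0, -26.5]
force: [0.2, -0.6, 0.3]
width: 0.998
```

```bash
cat >> h.py <<'E'
def look(n,x,y,lo,hi,rad,cam="wrist"):
    o=env.get_obs();c=camera(cam);P=world(c,o);save(c,n)
    m=(P[...,2]>lo)&(P[...,2]<hi)&(np.hypot(P[...,0]-x,P[...,1]-y)<rad);q=P[m][:,:2].astype(np.float32)
    print(cam,len(q),"z %.1f"%np.median(P[m][:,2]),"rect",np.round(np.hstack([np.ravel(t) for t in cv2.minAreaRect(q)]),1),"circ",np.round(np.hstack([np.ravel(t) for t in cv2.minEnclosingCircle(q)]),1))
E
python3 -c "
from h import *
go([456.9,-156,6],84.5)
look('w3.png',457,-156,26,35,50); look('t3.png',457,-156,26,35,50,'top');look('t3.png',632,-245,18,25,35,'top');look('t3.png',632,-245,5,11,50,'top')"
```

```text
t 7.78 pos [ 458.2 -156.   109.9] jaw ang -95.5 w 1.00 F [ 0.2 -0.6  0.3]
d tool units no turn [3.464 0.004 0.046]
turn deg -0.0 wx units 0.0000
d tool units after turn [3.464 0.004 0.046]
wrist 7685 z 29.7 rect [ 457.9 -156.1   63.7   63.2   84.3] circ [ 457.8 -156.1   42.9]
top 293 z 30.2 rect [ 447.8 -140.7   36.    46.9   67.9] circ [ 450.2 -140.7   26.2]
top 82 z 21.8 rect [ 640.3 -233.4   16.2   42.5   57.1] circ [ 636.  -240.    21.3]
top 423 z 8.2 rect [ 643.1 -225.5   38.    81.6   60.9] circ [ 636.1 -238.1   40.8]
```

```bash
python3 -c "
import cv2,numpy as np
a=cv2.imread('pics/w3.png');b=cv2.imread('pics/t3.png')[100:260,340:500];cv2.imwrite('pics/m3.png',np.hstack([cv2.resize(a,(480,300)),cv2.resize(b,(300,300))]))"
```

```text
(no output)
```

View pics/m3.png

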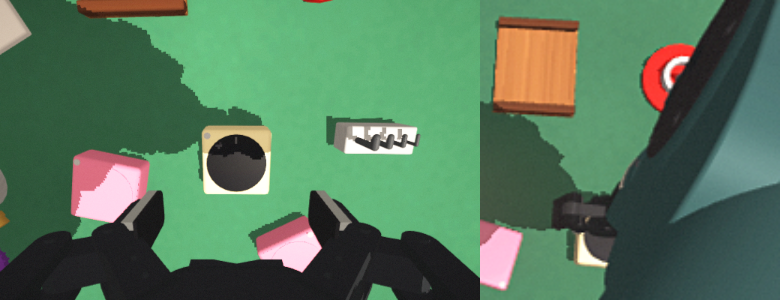

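The ring lies on the red base around the pin. The wrist view shows the housing square between the jaws at (236,163), measured at (457.8,-156.1). I'll grip it.

Request:
{"method": "servo_tool", "body": {"deltas": "0.8 0 0.01 0 0 0 1;0.8 0 0 0 0 0 1;0.8 0 0 0 0 0 1;0.7 0 0 0 0 0 1;0.4 0 0 0 0 0 1;0 0 0 0 0 0 1;0 0 0 0 0 0 -1;0 0 0 0 0 0 -1;0 0 0 0 0 0 -1;0 0 0 0 0 0 -1", "squeeze": 60}}

```text
time_s: 9.22
tool_pos: [458.4, -156.2, 5.6]
ee_rot: [160.3, 89.9, -25.2]
force: [-1.2, -0.1, 5.9]
width: 0.737
```

```bash
python3 -c "
from h import *
go([648,-85.3,60],86)"
```

```text
t 9.22 pos [ 458.4 -156.2    5.6] jaw ang -95.5 w 0.74 F [-1.2 -0.1  5.9]
d tool units no turn [-1.806 -2.957 -6.066]
turn deg 1.5 wx units -0.0042
d tool units after turn [-1.806 -2.797 -6.142]
```

Request:
{"method": "servo_tool", "body": {"deltas": "-0.5 0 0 -0.0042 0 0 -1;-0.8 0 0 0 0 0 -1;-0.2 -0.35 -0.775 0 0 0 -1;0 -0.35 -0.77 0 0 0 -1;0 -0.35 -0.77 0 0 0 -1;0 -0.35 -0.77 0 0 0 -1;0 -0.35 -0.77 0 0 0 -1;0 -0.35 -0.77 0 0 0 -1;0 -0.35 -0.77 0 0 0 -1;0 -0.35 -0.78 0 0 0 -1;0 0 0 0 0 0 -1;0 0 0 0 0 0 -1"}}

```text
time_s: 10.72
tool_pos: [648.0, -85.2, 49.8]
ee_rot: [10.4, 90.0, -173.5]
force: [-0.4, -0.2, -1.5]
width: 0.737
```

```bash
python3 -c "
from h import *
go([649,-85.3,13.6],86)
look('w4.png',648,-85,15,21,75);look('w4.png',648,-85,5,10,80);look('w4.png',648,-85,70,82,60)"
```

```text
t 10.72 pos [648.  -85.2  49.8] jaw ang -94.0 w 0.74 F [-0.4 -0.2 -1.5]
d tool units no turn [ 1.208  0.002 -0.033]
turn deg -0.0 wx units 0.0000
d tool units after turn [ 1.208  0.002 -0.033]
wrist 3400 z 17.4 rect [698.2 -87.8  90.    9.9  85.9] circ [696.1 -87.7  45. ]
wrist 6977 z 7.6 rect [682.  -86.5  90.4  42.9  86.4] circ [681.5 -86.6  49.2]
wrist 22576 z 74.0 rect [650.3 -85.9  90.6  58.3  86.4] circ [654.9 -86.2  45.3]
```

View pics/w4.png

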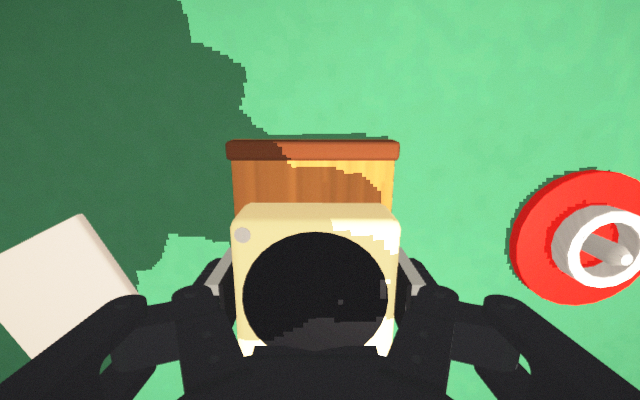

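The wrist view shows the housing held level above the cradle, with the far rail at (312,149). This gives a cradle centre of about (649,-85). Lowering.

Request:
{"method": "servo_tool", "body": {"deltas": "0.4 0 -0.05 0 0 0 -1;0.4 0 0 0 0 0 -1;0.25 0 0 0 0 0 -1;0.14 0 0 0 0 0 -1;0 0 0 0 0 0 -1;0 0 0 0 0 0 -1"}}

```text
time_s: 11.62
tool_pos: [650.2, -85.2, 14.0]
ee_rot: [167.7, 90.0, -16.3]
force: [0.3, -0.3, -2.3]
width: 0.736
```

Request:
{"method": "servo_tool", "body": {"deltas": "0 0 0 0 0 0 1;0 0 0 0 0 0 1;0 0 0 0 0 0 1;-0.6 0 0 0 0 0 1;-0.8 0 0 0 0 0 1;-0.8 0 0 0 0 0 0;-0.8 -0.5 0.5 0 0 0 0;-0.5 -0.8 0.83 0 0 0 0;0 -0.8 0.85 0 0 0 0;0 -0.8 0.85 0 0 0 0;0 -0.8 0.85 0 0 0 0;0 -0.8 0.85 0 0 0 0;0 -0.8 0.85 0 0 0 0;0 -0.8 0.85 0 0 0 0;0 -0.36 0.4 0 0 0 0;0 0 0 0 0 0 0"}}

```text
time_s: 13.62
tool_pos: [456.2, 81.5, 120.0]
ee_rot: [-90.7, 88.3, 88.4]
force: [0.4, -0.0, 0.0]
width: 0.501
```

```bash
python3 -c "
from h import *
go([459.5,122.4,45],86)
look('w5.png',459,122,52,60,22);look('w5.png',454,125,26,32.5,45)
look('t5.png',648,-85,33,43,75,'top')"
```

```text
t 13.62 pos [456.2  81.5 120. ] jaw ang -90.9 w 0.50 F [ 0.4 -0.   0. ]
d tool units no turn [ 2.54  -1.292 -0.085]
turn deg -3.1 wx units 0.0085
d tool units after turn [ 2.54  -1.294 -0.012]
wrist 1182 z 55.7 rect [459.9 123.1  25.1  25.6  84.7] circ [459.9 123.3  13.1]
wrist 3306 z 29.8 rect [456.1 125.5  65.   63.9  85.6] circ [455.  125.8  33. ]
top 944 z 38.3 rect [648.4 -85.9  64.2  64.8  85.2] circ [647.9 -85.5  42.5]
```

```bash
python3 -c "
import cv2,numpy as np
a=cv2.imread('pics/w5.png');b=cv2.imread('pics/t5.png')[80:240,330:490];cv2.imwrite('pics/m5.png',np.hstack([cv2.resize(a,(480,300)),cv2.resize(b,(300,300))]))"
```

```text
(no output)
```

View pics/m5.png

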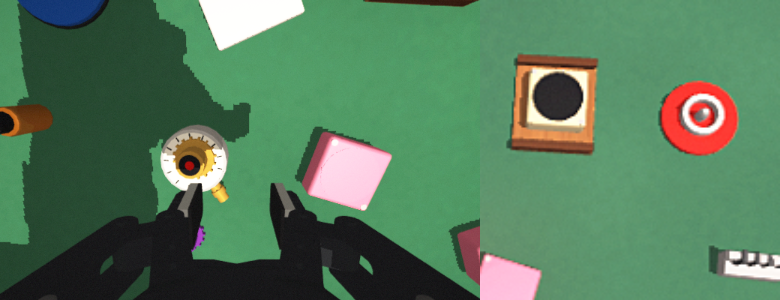

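The housing and ring both sit well in their places. The arm stopped short of the movement, so I'll check that it has settled and whether the tool is tilted.

Request:
{"method": "servo_tool", "body": {"deltas": "0 0 0 0 0 0 0;0 0 0 0 0 0 0"}}

```text
time_s: 14.02
tool_pos: [456.6, 81.3, 119.7]
ee_rot: [-89.5, 88.3, 89.5]
force: [-0.2, 0.2, -0.4]
width: 0.499
```

```bash
cat >> h.py <<'E'
def level(jaw,tx,ty,tz):
    "turn (tool rotvec units) to reach exact tool-down with given jaw angle, and shift after it"
    o=env.get_obs();R=Rt(o);a=np.radians(jaw);y=np.array([np.cos(a),np.sin(a),0]);
    if y@R[:,1]<0:y=-y
    x=np.array([0,0,-1.]);G=np.stack([x,y,np.cross(x,y)],1)
    print("rotvec units",(Ro.from_matrix(R.T@G).as_rotvec()/(2*np.pi)).round(4),"shift before",(R.T@(np.array([tx,ty,tz])-o["tool_pos"])/30).round(3),"after",(G.T@(np.array([tx,ty,tz])-o["tool_pos"])/30).round(3),"q",o["joint_positions"].round(1),o["tool_pos"].round(1))
E
python3 -c "
from h import *
level(86,459.9,123.2,80)"
```

```text
rotvec units [0.0084 0.0002 0.0047] shift before [ 1.363 -1.359 -0.088] after [ 1.322 -1.401 -0.013] q [ -1.   13.3 -25.   51.7   1.7 179.9] [456.6  81.3 119.7]
```

Joint 6 is at its 180° limit. The movement is round and the gauge needs the jaws across its stem (stem at about -148°), so I'll turn to a jaw angle of -58°, which unwinds joint 6.

```bash
python3 -c "
from h import *
level(-58,459.9,123.2,80)"
```

```text
rotvec units [-0.0916 -0.0013  0.0046] shift before [ 1.363 -1.359 -0.088] after [ 1.322 -1.126 -0.834] q [ -1.   13.3 -25.   51.7   1.7 179.9] [456.6  81.3 119.7]
```

Request:
{"method": "servo_tool", "body": {"deltas": "0 0 0 -0.023 -0.0003 0.0012 0;0 0 0 -0.023 -0.0003 0.0012 0;0 0 0 -0.023 -0.0003 0.0011 0;0 0 0 -0.0226 -0.0004 0.0011 0;0.4 -0.38 -0.28 0 0 0 0;0.4 -0.38 -0.28 0 0 0 0;0.4 -0.37 -0.27 0 0 0 0;0 0 0 0 0 0 0;0 0 0 0 0 0 0"}}

```text
time_s: 15.15
tool_pos: [459.4, 123.4, 83.8]
ee_rot: [48.7, 90.0, -99.3]
force: [-0.0, 0.3, -0.2]
width: 0.496
```

```bash
python3 -c "
from h import *
level(-58,459.9,123.2,44)
tips()
look('w6.png',459,122,52,60,22)"
```

```text
rotvec units [ 0.0001  0.     -0.    ] shift before [ 1.326  0.015 -0.011] after [ 1.326  0.015 -0.011] q [  5.2  16.5 -26.8  46.7  -0.  153.2] [459.4 123.4  83.8]
tip x max 28.9 y range -12.4 -0.4 z -13.2 12.3 inner y 0.1
tip x max 28.9 y range 0.1 13.2 z -13.2 12.4 inner y 0.0
wrist 1675 z 55.7 rect [460.2 123.4  25.4  25.   32.2] circ [459.8 123.4  13. ]
```

Now level and centred, so I'll descend to the drum and grip it.

Request:
{"method": "servo_tool", "body": {"deltas": "0.5 0 0 0 0 0 0;0.5 0 0 0 0 0 0;0.32 0 0 0 0 0 0;0 0 0 0 0 0 0;0 0 0 0 0 0 -1;0 0 0 0 0 0 -1;0 0 0 0 0 0 -1;0 0 0 0 0 0 -1", "squeeze": 40}}

```text
time_s: 16.25
tool_pos: [459.7, 123.3, 44.8]
ee_rot: [127.9, 89.9, -20.1]
force: [-1.4, -1.3, 5.6]
width: 0.287
```

```bash
python3 -c "
from h import *
level(-58,613.9,74.6,80);go([613.9,74.6,80])"
```

```text
rotvec units [ 0.0001 -0.0001 -0.0001] shift before [-1.168  4.102 -3.497] after [-1.174  4.099 -3.498] q [  5.2  19.  -30.4  40.5  -0.  153.2] [459.7 123.3  44.8]
t 16.25 pos [459.7 123.3  44.8] jaw ang -58.0 w 0.29 F [-1.4 -1.3  5.6]
d tool units no turn [-1.168  4.102 -3.497]
```

Request:
{"method": "servo_tool", "body": {"deltas": "-0.4 0 0 0 0 0 -1;-0.7 0 0 0 0 0 -1;0 0.68 -0.58 0 0 0 -1;0 0.68 -0.58 0 0 0 -1;0 0.68 -0.58 0 0 0 -1;0 0.68 -0.58 0 0 0 -1;0 0.69 -0.59 0 0 0 -1;0 0.69 -0.59 0 0 0 -1;0 0 0 0 0 0 -1;0 0 0 0 0 0 -1"}}

```text
time_s: 17.5
tool_pos: [613.1, 75.0, 77.5]
ee_rot: [-14.4, 90.0, -162.3]
force: [0.0, -0.4, -0.7]
width: 0.289
```

```bash
python3 -c "
from h import *
level(-58,613.9,74.6,23)
look('w7.png',614,75,5,10,70)"
```

```text
rotvec units [0.0001 0.0001 0.    ] shift before [ 1.816  0.025 -0.018] after [ 1.816  0.025 -0.018] q [ -0.6  29.   -6.5  54.5  -0.  147.4] [613.1  75.   77.5]
wrist 10795 z 7.6 rect [614.7  75.3  85.5  86.1  21.7] circ [614.6  75.6  59.5]
```

View pics/w7.png

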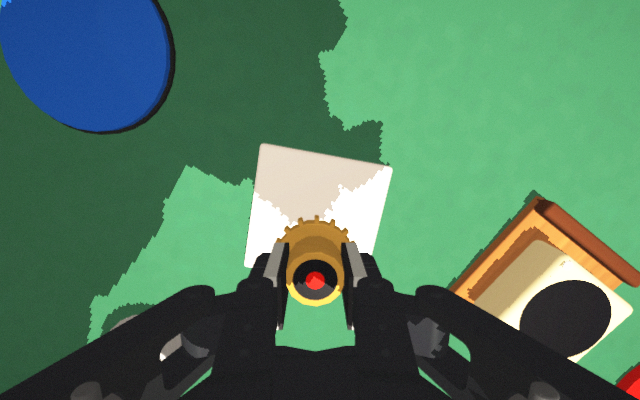

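The movement is held upright with its red dot at (315,281), and the tile measures as centred at (614.6,75.3). I'll lower it, release, then rise towards the gauge.

Request:
{"method": "servo_tool", "body": {"deltas": "0.6 0.02 -0.03 0 0 0 -1;0.6 0 0 0 0 0 -1;0.4 0 0 0 0 0 -1;0.19 0 0 0 0 0 -1;0 0 0 0 0 0 -1;0 0 0 0 0 0 -1"}}

```text
time_s: 18.3
tool_pos: [614.9, 74.7, 24.0]
ee_rot: [129.9, 90.0, -18.1]
force: [-0.2, -0.5, -1.3]
width: 0.287
```

Request:
{"method": "servo_tool", "body": {"deltas": "0.03 0 0 0 0 0 -1;0 0 0 0 0 0 -1;0 0 0 0 0 0 0;0 0 0 0 0 0 0;0 0 0 0 0 0 0;-0.6 0 0 0 0 0 0;-0.8 0 0 0 0 0 0.2;-0.8 0 0 0 0 0 1;-0.5 -0.53 0.45 0 0 0 1;-0.4 -0.53 0.45 0 0 0 1;0 -0.53 0.45 0 0 0 1;0 -0.53 0.46 0 0 0 1;0 -0.53 0.46 0 0 0 1;0 -0.53 0.46 0 0 0 1;0 -0.54 0.46 0 0 0 1;0 -0.54 0.45 0 0 0 1;0 0 0 0 0 0 1;0 0 0 0 0 0 1"}}

```text
time_s: 20.55
tool_pos: [455.1, 125.1, 115.7]
ee_rot: [131.3, 89.9, -16.6]
force: [0.3, 0.4, 0.1]
width: 1.0
```

```bash
python3 -c "
from h import *
o=env.get_obs();c=camera('wrist');P=world(c,o)
look('w8.png',454,125,26,33,45)
q=P.reshape(-1,3);d=q[:,:2]-[454.5,125.5];r=np.hypot(*d.T);m=(r>38)&(r<53)&(q[:,2]>17)&(q[:,2]<24);a=np.degrees(np.arctan2(d[m,1],d[m,0]));print(m.sum(),np.median(a),a.min(),a.max())
level(np.median(a)+90,454.5,125.5,4)
look('t8.png',614,75,30,40,40,'top');"
```

```text
wrist 6270 z 29.8 rect [454.9 125.8  65.   64.8  77.5] circ [455.1 125.8  32.9]
274 -149.10718440246126 -158.99213430053985 -139.10375338741102
rotvec units [ 0.0031 -0.     -0.0001] shift before [ 3.718 -0.028  0.01 ] after [ 3.718 -0.026  0.009] q [  5.5  14.3 -24.2  51.4  -0.  153.4] [455.1 125.  115.6]
top 123 z 34.4 rect [614.2  73.2  24.1  24.4   1.9] circ [614.6  73.7  13. ]
```

```bash
python3 -c "
import cv2,numpy as np
a=cv2.imread('pics/w8.png');b=cv2.imread('pics/t8.png')[80:240,180:340];cv2.imwrite('pics/m8.png',np.hstack([cv2.resize(a,(480,300)),cv2.resize(b,(300,300))]))"
```

```text
(no output)
```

View pics/m8.png

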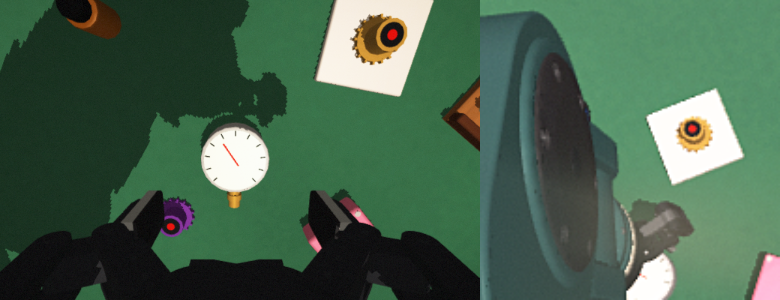

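The movement stands in the middle of the tile. The wrist view shows the bare gauge, dial up, at (235,159), with its stem at (235,200) between the jaws. The purple look-alike is clear of them. I'll grip the gauge.

Request:
{"method": "servo_tool", "body": {"deltas": "0.8 -0.02 0 0 0 0 1;0.8 0 0 0 0 0 1;0.8 0 0 0 0 0 1;0.8 0 0 0 0 0 1;0.49 0 0 0 0 0 1;0 0 0 0 0 0 1;0 0 0 0 0 0 -1;0 0 0 0 0 0 -1;0 0 0 0 0 0 -1;0 0 0 0 0 0 -1", "squeeze": 80}}

```text
time_s: 21.95
tool_pos: [454.6, 125.7, 6.0]
ee_rot: [142.8, 89.9, -5.1]
force: [-2.5, -1.3, 9.4]
width: 0.755
```

```bash
python3 -c "
from h import *
level(-58,631.4,242.6,60);go([631.2,243,60])"
```

```text
rotvec units [ 0.0001 -0.0002 -0.0002] shift before [-1.792 -0.177 -7.065] after [-1.801 -0.183 -7.063] q [  5.6  21.6 -34.2  34.1  -0.  153.5] [454.6 125.7   6. ]
t 21.95 pos [454.6 125.7   6. ] jaw ang -58.0 w 0.75 F [-2.5 -1.3  9.4]
d tool units no turn [-1.792 -0.192 -7.067]
```

Request:
{"method": "servo_tool", "body": {"deltas": "-0.4 0 0 0 0 0 -1;-0.7 0 0 0 0 0 -1;-0.3 0 -0.5 0 0 0 -1;0 -0.03 -0.8 0 0 0 -1;0 -0.03 -0.8 0 0 0 -1;0 -0.03 -0.8 0 0 0 -1;0 -0.03 -0.8 0 0 0 -1;0 -0.03 -0.8 0 0 0 -1;0 -0.03 -0.8 0 0 0 -1;0 0 -0.8 0 0 0 -1;0 0 -0.6 0 0 0 -1;0 0 -0.35 0 0 0 -1;0 0 0 0 0 0 -1;0 0 0 0 0 0 -1"}}

```text
time_s: 23.7
tool_pos: [629.9, 242.1, 47.0]
ee_rot: [20.5, 90.0, -127.5]
force: [-0.9, 0.4, -2.4]
width: 0.748
```

```bash
python3 -c "
from h import *
level(-58,631.4,243,14)
look('w9.png',631,243,60,76,40)
o=env.get_obs();c=camera('wrist');P=world(c,o);f=c['frame'].astype(int);m=(P[...,2]>6)&(P[...,2]<10)&(np.hypot(P[...,0]-631,P[...,1]-243)<53)&(f[...,2]>f[...,0]+40);q=P[m][:,:2]
d=q-[631.4,243];k=np.hypot(*d.T)>30;h=cv2.convexHull(q.astype(np.float32))[:,0]
from scipy.optimize import least_squares
# only points on outer arc
h=h[np.hypot(*(h-[631.4,243]).T)>44];r=least_squares(lambda p:np.hypot(*(h-p).T)-48,[631,243],loss='soft_l1').x;print('pad fit',r,len(h))"
```

```text
rotvec units [ 0.0001  0.0001 -0.    ] shift before [ 1.1    0.    -0.058] after [ 1.1    0.    -0.058] q [ 14.1  35.5   0.7  55.2  -0.  162.1] [629.9 242.1  47. ]
wrist 20671 z 70.8 rect [633.4 244.7  57.9  76.9  27.6] circ [637.  246.4  38.6]
pad fit [631.92267637 244.4542398 ] 55
```

View pics/w9.png

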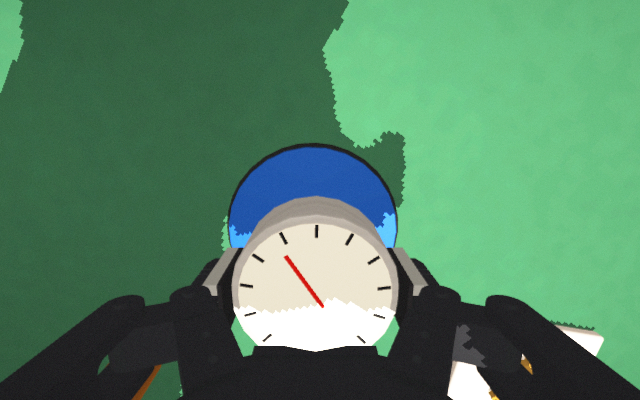

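The gauge is held level with its dial up. The pad centre fits at about (631.7,243.7). Lowering it.

Request:
{"method": "servo_tool", "body": {"deltas": "0.4 -0.02 -0.06 0 0 0 -1;0.35 0 0 0 0 0 -1;0.25 0 0 0 0 0 -1;0.09 0 0 0 0 0 -1;0 0 0 0 0 0 -1;0 0 0 0 0 0 -1"}}

```text
time_s: 24.55
tool_pos: [631.7, 243.9, 14.1]
ee_rot: [92.0, 90.0, -56.0]
force: [0.4, 0.1, -2.6]
width: 0.753
```

Request:
{"method": "servo_tool", "body": {"deltas": "0.02 0 0 0 0 0 -1;0 0 0 0 0 0 -1;0 0 0 0 0 0 0.7;0 0 0 0 0 0 1;0 0 0 0 0 0 1;0 0 0 0 0 0 1;-0.5 0 0 0 0 0 1;-0.8 0 0 0 0 0 1;-0.8 0 0 0 0 0 1;-0.8 0 0 0 0 0 1;-0.8 0 0.3 0 0 0 1;-0.5 0 0.8 0 0 0 1;0 0 0.9 0 0 0 1;0 0 0.9 0 0 0 1;0 0 0.9 0 0 0 1;0 0 0.9 0 0 0 1;0 0 0.9 0 0 0 1;0 0 0 0 0 0 1;0 0 0 0 0 0 1"}}

```text
time_s: 26.92
tool_pos: [490.0, 155.0, 140.3]
ee_rot: [149.0, 89.9, 1.1]
force: [0.5, -0.3, 0.1]
width: 1.001
```

```bash
python3 -c "
from h import *
for n,x,y,lo,hi,r in(('gauge',631.7,243.7,33,43,50),('move',614,75,30,40,40),('housing',648,-85,33,43,60),('ring',632,-245,18,25,30),('pin',632,-245,27,35,20),('vial',496,291,48,60,30),('key',466,-290,25,31,45)):
    print(n,end=' ')
    try: look('t9.png',x,y,lo,hi,r,'top')
    except Exception as e: print('none',e)
c=cv2.imread('pics/t9.png')[90:320,150:530];cv2.imwrite('pics/f9.png',cv2.resize(c,None,fx=2,fy=2));print(env.get_obs()['tool_pos'])"
```

```text
gauge top 146 z 38.1 rect [633.3 218.3  18.4  48.8  85. ] circ [633.7 222.   25. ]
move top 120 z 34.5 rect [614.1  73.9  23.8  23.2   2.6] circ [614.5  73.3  12.7]
housing top 940 z 38.3 rect [648.  -85.9  64.   64.1  85.9] circ [648.  -85.4  42.5]
ring top 217 z 21.8 rect [ 632.6 -246.2   43.9   45.4   12.6] circ [ 633.4 -245.3   23.4]
pin top 23 z 30.5 rect [ 631.9 -245.2   10.     7.7   45. ] circ [ 632.  -245.3    5.6]
vial top 0 z nan rect [0. 0. 0. 0. 0.] circ [0. 0. 0.]
key top 326 z 27.8 rect [ 465.8 -289.7   63.3   26.2   83.7] circ [ 466.3 -289.6   33. ]
[489.4445848  154.9484618  139.42872788]
  return _methods._mean(a, axis=axis, dtype=dtype,
  ret = ret.dtype.type(ret / rcount)
```

View pics/f9.png

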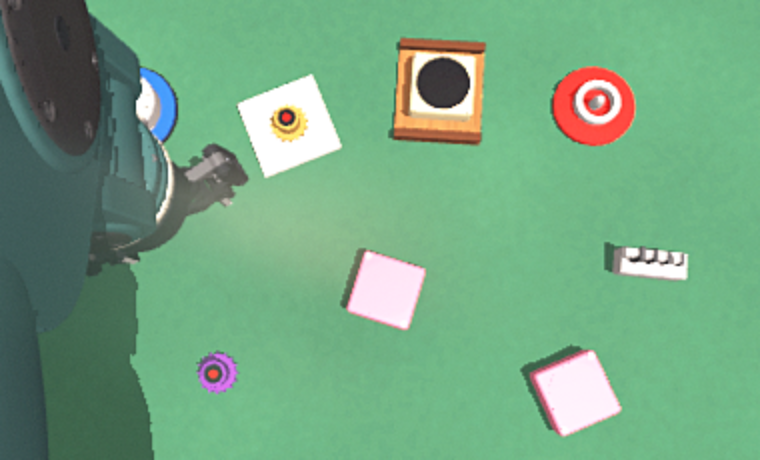

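Housing, ring and movement are all in place. The arm hides the pad and vial from above, so I'll check those with the wrist and scene cameras.

```bash
python3 -c "
from h import *
look('w10.png',631.7,243.7,35,41,42); look('s10.png',496,291,48,60,30,'scene');look('s10.png',631.7,243.7,35,41,42,'scene')
c=cv2.imread('pics/s10.png')[60:360,140:540];a=cv2.imread('pics/w10.png');cv2.imwrite('pics/f10.png',np.hstack([cv2.resize(a,(400,300)),c]))"
```

```text
wrist 397 z 37.4 rect [606.7 227.7   5.9  36.   32.1] circ [609.2 229.2  18. ]
scene 93 z 54.0 rect [497.2 290.6  18.9  20.1  35.2] circ [498.3 290.8  10.8]
scene 992 z 38.4 rect [631.5 241.4  64.6  65.6  80.3] circ [631.8 241.1  33.6]
```

View pics/f10.png

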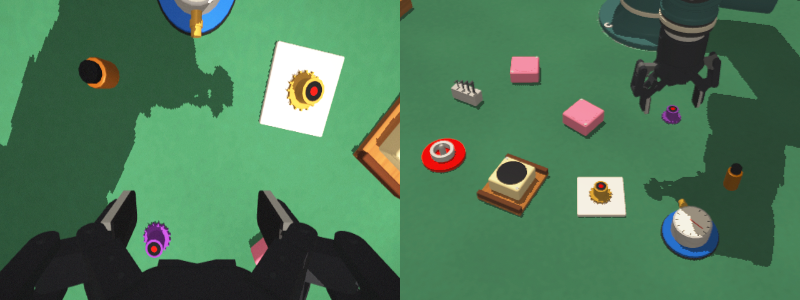

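```bash
python3 -c "
from h import *
import pickle
c=pickle.load(open('scene.pkl','rb'));P=world(c);f=c['frame'].astype(int)
m=(P[...,2]>5)&(P[...,2]<11)&(np.hypot(P[...,0]-631,P[...,1]-243)<60)&(f[...,2]>f[...,0]+40);q=P[m][:,:2].astype(np.float32);print(m.sum(),cv2.minEnclosingCircle(q),cv2.minAreaRect(q))"
```

```text
2061 ((631.657958984375, 242.49510192871094), 48.67201232910156) ((631.799560546875, 242.68362426757812), (95.10126495361328, 96.19461822509766), 9.787677764892578)
```

The gauge is within about 1.5 mm of the pad centre as seen by the same camera. The vial hasn't moved, and the arm is clear of everything. I'll hand the job in.

```bash
python3 -c "
from h import *
print(env.close_job())"
```

```text
the job is handed in; nothing more can be done
None
```

All four parts are on their places and the job is handed in. It took about 27 s of robot time, and the gripper was open and clear of everything at the end.

I took the piles apart in this order: ring onto the pin, housing into the cradle, brass movement onto the tile, chrome gauge (dial up) onto the pad.

| Part | Distance from the middle of its place (last check) |
|---|---|
| Bezel ring | about 1 mm from the pin, lying on the red base |
| Housing | about 1 mm, square with the cradle to within 1° |
| Movement | about 1–1.5 mm |
| Reference gauge | about 1.5 mm |

- **Bystanders:** the hex key holder and vial measured where they started, to about 2 mm. I never reached for the pink and purple look-alikes, and they look undisturbed in the last pictures.
- **Slip along the way:** on the way to the movement, joint 6 stopped at its 180° limit and the tool stopped about 40 mm short and slightly tilted. Nothing was being held or touched. I turned the jaws back, levelled the tool and went on.
- **Camera disagreement:** the arm hid the gauge from the top camera at the end, so the gauge and vial were checked with the scene camera. The cameras differ by 1–2 mm, within their calibration.

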